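Load the kit nest with pins and hold the dead-man handle

TASK

Take the two long steel pins out of the pick block and put them end-down into the two holes of the aluminium nest, one in each, fully down. Then press the dead-man handle's paddle down to the middle of its stroke, where it lies level, without ever pushing it through to its bottom stop, and finish while still holding it there. Leave the short pin and the other things on the bench alone.

Things in the scene. Friction and masses are not known exactly. Their poses are not given: they have to be found in the camera images.
- pin_a_mid (a point): centre (half-way up) of one long pin: a plain steel rod, 18 mm diameter, 130 mm long, about 0.25 kg, its z axis along the rod. At the start it stands in one of the three holes of the pick block, 85 mm of it above the block
- pin_b_mid (a point): centre of the other long pin, the same in every way; the two are interchangeable
- pin_short_mid (a point): centre of the short pin: same rod, 18 mm diameter but 95 mm long, standing in the third hole of the pick block, 50 mm of it above the block; to be left there. Which pin stands in which hole varies
- pick_block: fixed black plastic block, 60 (x) x 180 (y) x 50 mm high, origin at the centre of its underside; three loose holes in a row along its y axis at y = -60, 0, +60 mm, 22 mm diameter, 45 mm deep. Pick block, nest and handle stand side by side in any order
- nest: fixed aluminium block, 70 (x) x 140 (y) x 70 mm high, on a thin dark flange 190 mm long, origin at the centre of its underside; two holes on its y axis at y = -35 and +35 mm, 22 mm diameter with a small chamfer, 60 mm deep (floor 10 mm above the bench). A pin that is fully down has its centre 75 mm and its top 140 mm above the bench
- nest_hole0 (a point): centre of the mouth of the nest's hole at y = -35 mm, in the top face, 70 mm above the bench
- nest_hole1 (a point): centre of the mouth of the nest's hole at y = +35 mm
- stand: fixed grey stand of the dead-man handle, base 220 (x) x 110 (y) x 12 mm, origin at the centre of its underside. The hinge runs along its y axis at x = +90 mm, 75 mm above the bench, between two cheeks; two thin fixed steel tabs at x = -40 mm, y = -50 and +50 mm end 81 mm above the bench: the paddle's top is flush with them when it is level
- paddle_top (a point): centre of the top face of the handle's black paddle, 60 (along the arm) x 80 mm, 130 mm from the hinge on the -x side of the stand. At rest the arm points up by 0.2 rad and this point is about 107 mm above the bench; level (middle) 81 mm, bottom stop about 55 mm. It moves with the handle
- handle (a joint): angle of the spring-loaded handle, rad: 0 at rest (tilted up), 0.2 in the middle of its stroke (level), 0.4 at the bottom stop; grows as the paddle is pressed down. It springs back by itself; pressing at the paddle's centre takes about 4 N to start, 8 N at the middle and 12 N at the bottom
- bin: bystander: small loose dark open bin, 90 x 140 x 50 mm, origin at the centre of its underside, beyond the work
- tape: bystander: loose cardboard ring (tape core), 100 mm outer diameter, 48 mm high, lying flat beyond the work, origin at the centre of its underside
- scanner: bystander: loose grey hand scanner lying on the bench beyond the work, about 130 x 120 x 45 mm, origin under its head
Things that resemble listed ones, but are neither listed nor needed, are in the scene too. What is shaped like the part that bears pin_a_mid but pink or purple is not meant. What is shaped like the part that bears pin_b_mid but brown is not meant.

How it is judged:
On the way, in this order (a step that is already met when the one before it is completed fails the run):
1. both long pins stand fully down in the nest, one in each hole, and are let go ((((horizontal distance between pin_a_mid and nest_hole0 below 0.01 m and z of pin_a_mid in the frame of nest below 0.082 m and angle between pin_a_mid's own z axis and vertical below 0.15 rad) and (horizontal distance between pin_b_mid and nest_hole1 below 0.01 m and z of pin_b_mid in the frame of nest below 0.082 m and angle between pin_b_mid's own z axis and vertical below 0.15 rad)) or ((horizontal distance between pin_a_mid and nest_hole1 below 0.01 m and z of pin_a_mid in the frame of nest below 0.082 m and angle between pin_a_mid's own z axis and vertical below 0.15 rad) and (horizontal distance between pin_b_mid and nest_hole0 below 0.01 m and z of pin_b_mid in the frame of nest below 0.082 m and angle between pin_b_mid's own z axis and vertical below 0.15 rad))) and contact force between the fingers and pin_a below 0.1 N and contact force between the fingers and pin_b below 0.1 N), for 0.2 s.
2. the handle is pressed and held by the robot around the middle of its stroke (value of joint handle between 0.14 and 0.26 rad and contact force between any of the fingers, the arm and handle above 2 N), for 0.5 s.
At the end, for the whole second after the job is handed in: Each nest hole has one long pin, fully down (centre under 82 mm up, within 10 mm of the hole's centre, tilt under 0.15 rad), released and at rest; the robot still presses the handle with over 2 N and it rests between 0.14 and 0.26 rad (level within 0.06 rad) (all of step 1 and all of step 2 and linear speed of each of pin_a, pin_b below 0.03 m/s and velocity of joint handle between -0.1 and 0.1 rad/s); the arm keeps its last pose, push and grip.
It fails at once if the handle is pushed through towards its bottom stop (past 0.34 rad) (value of joint handle above 0.34 rad).
It fails at once if the short pin is moved (distance of pin_short_mid from where it was at the start of the episode above 0.02 m).
It fails at once if a bystander is disturbed (distance of any of bin, tape, scanner from where it was at the start of the episode above 0.03 m).
It also fails if it takes over 72 s, if anything falls off the work surface, if the arm or the gripper's body presses on something with over 40 N, if the wrist force passes 120 N, or if a joint passes its speed limit or range.

ROBOT

A 6-joint arm with a two-finger parallel gripper is mounted at the origin on the work surface. World frame = base frame: x ahead of the robot, y to its left, z up, the work surface at z = 0. Lengths are in m, angles in rad, forces in N, time in s.
With the tool pointing down it reaches from about 0.4 to 0.825 m from the base axis. Payload 7 kg.
Tool frame: the origin (TCP) lies at the centre of the arm's flange, where the gripper is bolted on; the fingertips stand 178 mm ahead of it and the grasp point (between the pads) lies arm.tcp_to_grasp ahead of it (arm.tcp_to_grasp is the distance from the TCP to the grasp point, in m); z points along the fingers, y is the direction in which the jaws open and shut (so a half turn about z gives the same grasp; the last joint's range is limited). The gripper opens to 88 mm and grips with 3 to 60 N. Pads are 19 mm wide; open, the fingers measure 130 mm over their backs; the gripper's body (78 mm by 193 mm) begins 47 mm behind the grasp point.
Start: joints at [-0.904, 0.359, 0.012, 0, -1.224, -0.288], TCP at [0.25, -0.627, 0.405] pointing down, gripper open.
Joint ranges: [-3.07, 3.07], [-1.43, 2.12], [-1.02, 1.25], [-3.03, 1.67], [-3.05, -0], [-3.03, 3.03]. Speed limits (rad/s): [2.39, 2.39, 3.01, 3.14, 3.14, 3.14].

INTERFACE

Orientations are given as [roll, pitch, yaw] about the fixed x, y, z axes, in that order (R = Rz(yaw) Ry(pitch) Rx(roll)).
In Python, from station import arm gives the robot as it stands.
- The arm moves only by the tool move_arm, never from a script. Its argument "deltas" is a list of rows, each a list of 6 numbers: the shift along the world's x, y, z in mm, then the turn, a rotation vector about the world's x, y, z in degrees. In form: [[tx, ty, tz, ax, ay, az], ...]. A call has exactly 5 rows; each row shifts and turns the commanded pose from where the row before left it; what a row does not reach is not made up. A row lasts 1/12 s, in which the tool goes at most 41.7 mm and 7.16 degrees, less where a joint would pass 70% of its speed; a pose out of reach is approached as far as the arm can. A call with a gripper value outside its range is refused whole. "claw" is the closure in counts, from 0 (fully open) to 255 (shut), set as the call begins (left out, the last holds). The fingers move at their own pace and stop on an object; "squeeze" is the grip in N (left out, the last holds). Time passes only in rows, so rows that do not move let the fingers close, or fill a call up. It gives the time, the measured TCP pose, the force and the opening at its end, in the units of the state.
- arm.get_state(): the state, without advancing time (a new reading comes with each control period).
- arm.grab_frame(name): name is "scene" or "top"; returns the picture (400x640x3 uint8, red, green, blue); there is no depth.
- arm.calibration(name): a dict with "intrinsics" (3x3 intrinsics, pixels), "T" (4x4, takes a point from camera to world coordinates). Camera axes: x right, y up, looking along -z (the intrinsics and any distortion apply to the point x, -y, -z); pixel columns grow to the right and rows downward; lengths in m; the calibration is good to about 2 mm. A picture is of the moment at which its call begins. calibration takes no time and is no camera call.
- arm.job_done(): hands the job in, once; it reports no verdict.
Trained networks look in the newest picture that a camera, given by its name, has taken for a name from the list of things; names that differ only in an ending like _2 or _b are one class to them, and where a whole thing is asked for, a point or a joint stands for the part that bears it (a point fixed in the world has none). Each returns a list of dicts, best first, with "score" (0 to 1); they miss things now and then, are a little off and sometimes report something else, mostly with a low value. They report only what shows in the picture. A call takes as long as a camera call. They do not tell look-alikes from the thing itself.
- arm.spot_in(thing, camera): "xy" ([column, row] in pixels, amid what is visible of it).
- arm.masks_of(thing, camera): "pixels" (400x640 bool, what is visible of it) and "xy" ([column, row] in pixels, amid what is visible of it).
- arm.spot_point(thing, camera): "xy" ([column, row] in pixels: a listed point, or the origin of a listed thing).
The state is a dict: "t": time; "q": joint angles; "qd": joint speeds; "joint_efforts": joint torques, N m; "eef_pos": TCP position; "ee_rot": TCP orientation; "force": force on the tool from outside, world axes, zero at the start; "moment": the same for the moment, N m; "width": finger opening in m.
Only numpy, scipy, OpenCV 4.12 (cv2) and the standard library are available. Lean on these libraries where they do the work, as an engineer would, in place of code of your own. Each camera call takes 0.05 s, during which the arm holds its last target. There are 200 camera calls.

## Working session

There is one attempt and no reset: what is moved stays moved. The work goes in short steps, Python scripts to look and compute and a tool call to move; the robot and the scene stay as the last step left them, time stands still between calls to the robot, and variables do not carry over. Pictures are saved under pics/ and viewed, about 8 in all and at most 12, crops included, and the job is handed in when it is done.

Besides the shell and the picture viewer there is one more tool, called after "Call:" in YAML: its name, and indented under it one key for each argument. move_arm: Moves the arm, as the interface text tells. Its arguments: {"type":"object","properties":{"deltas":{"type":"array","items":{"type":"array","items":{"type":"number"}}},"claw":{"type":"number"},"squeeze":{"type":"number"}},"required":["deltas"]}

```bash
mkdir -p pics
cat > h.py <<'E'
import numpy as np, cv2
from station import arm
def ray(cam,px):
    c=arm.calibration(cam);K=np.array(c["intrinsics"]);T=np.array(c["T"])
    u=np.linalg.solve(K,[px[0],px[1],1.]); d=T[:3,:3]@np.array([u[0],-u[1],-u[2]])
    return T[:3,3],d/np.linalg.norm(d)
def atz(cam,px,z):
    o,d=ray(cam,px); return o+d*(z-o[2])/d[2]
def tri(c1,p1,c2,p2):
    o1,d1=ray(c1,p1);o2,d2=ray(c2,p2)
    s=np.linalg.lstsq(np.c_[d1,-d2],o2-o1,rcond=None)[0]
    a=o1+d1*s[0];b=o2+d2*s[1]; return (a+b)/2,np.linalg.norm(a-b)
def proj(cam,p):
    c=arm.calibration(cam);K=np.array(c["intrinsics"]);T=np.linalg.inv(np.array(c["T"]))
    q=T[:3,:3]@np.array(p)+T[:3,3]; v=K@[q[0],-q[1],-q[2]]; return v[:2]/v[2]
def save(n,im,s=1):
    cv2.imwrite("pics/"+n,cv2.resize(im[...,::-1],None,fx=s,fy=s,interpolation=cv2.INTER_CUBIC))
E
python3 - <<'E'
from h import *
np.set_printoptions(precision=4,suppress=True)
print(arm.tcp_to_grasp,arm.get_state())
for c in("scene","top"):
    save(c+"0.png",arm.grab_frame(c)); k=arm.calibration(c); print(c,k)
    for n in("pin_a_mid","pin_short_mid","nest_hole0","nest_hole1","paddle_top","pick_block","nest","stand"):
        print(c,n,[(np.round(r["xy"],1).tolist(),round(r["score"],2)) for r in arm.spot_point(n,c)])
print(arm.get_state()["t"])
E
```

```text
0.1593 {'t': 0.0, 'q': array([-0.9039,  0.3594,  0.011 , -0.0003, -1.2241, -0.2881]), 'qd': array([-0.0007,  0.0007, -0.0014, -0.0019, -0.0027,  0.0011]), 'joint_efforts': array([  0.0012, -58.2709,  29.307 ,   6.9973,   0.0071,  -0.0002]), 'eef_pos': array([ 0.2495, -0.627 ,  0.4037]), 'ee_rot': array([ 3.1399, -0.0002, -2.7629]), 'force': array([ 0.5657, -0.6793,  0.9428]), 'moment': array([ 0.0002, -0.0544,  0.0111]), 'width': 0.08737476429823332}
scene {'intrinsics': array([[506.4655,   0.    , 311.3559],
       [  0.    , 506.4655, 204.1227],
       [  0.    ,   0.    ,   1.    ]]), 'T': array([[-0.6704, -0.4152,  0.6149,  1.2668],
       [ 0.7419, -0.3828,  0.5504,  0.612 ],
       [ 0.0069,  0.8253,  0.5647,  0.7185],
       [ 0.    ,  0.    ,  0.    ,  1.    ]])}
scene pin_a_mid [([435.5, 242.4], 0.93), ([405.6, 266.4], 0.9), ([446.8, 218.9], 0.62)]
scene pin_short_mid [([461.6, 254.3], 0.48)]
scene nest_hole0 [([242.9, 154.2], 0.76), ([272.2, 157.2], 0.61)]
scene nest_hole1 [([242.9, 154.2], 0.76), ([272.2, 157.2], 0.61)]
scene paddle_top [([343.7, 184.4], 0.7)]
scene pick_b
[... 209 characters left out ...]
       [  0.    , 411.11  , 200.4268],
       [  0.    ,   0.    ,   1.    ]]), 'T': array([[-0.0217,  0.9874, -0.1568,  0.4181],
       [-0.9994, -0.0256, -0.023 ,  0.0036],
       [-0.0267,  0.1563,  0.9874,  1.023 ],
       [ 0.    ,  0.    ,  0.    ,  1.    ]])}
top pin_a_mid [([225.6, 239.6], 0.65), ([219.2, 196.4], 0.59), ([232.8, 278.0], 0.5)]
top pin_short_mid [([201.0, 245.0], 0.64)]
top nest_hole0 [([434.7, 232.1], 0.89), ([462.6, 222.1], 0.58)]
top nest_hole1 [([434.7, 232.1], 0.89), ([462.6, 222.1], 0.58)]
top paddle_top [([322.1, 228.5], 0.73)]
top pick_block [([232.1, 242.6], 0.72)]
top nest [([442.4, 228.1], 0.67), ([232.9, 239.2], 0.26)]
top stand [([322.4, 218.8], 0.58)]
0.9
```

View pics/scene0.png

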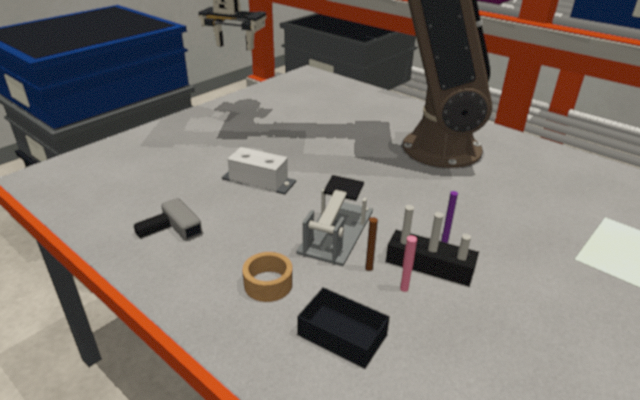

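View pics/top0.png

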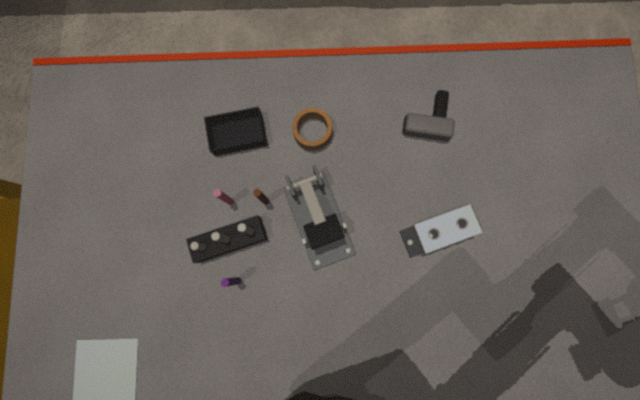

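The top view shows the pick block at about (228,238). The long pins have their tops at (242,228) and (215,237), and the short pin is at (195,246). The nest is at (448,228), with holes at (434,233) and (462,223), and the paddle is at (323,231). The pink (222,196), brown (261,196) and purple (231,282) rods stand free on the bench, so they are decoys. The grey rods in the block match the description. I'll check this in enlarged crops.

Run:
```python
from h import *
t=arm.grab_frame("top");s=arm.grab_frame("scene")
a=cv2.resize(t[205:275,175:375],None,fx=4,fy=4,interpolation=2)
b=cv2.resize(s[170:300,300:500],None,fx=2.3,fy=2.3,interpolation=2)
c=cv2.resize(t[195:265,395:495],None,fx=3.3,fy=3.3,interpolation=2)
o=np.zeros((600,800,3),np.uint8);o[:280]=a;o[290:290+b.shape[0],:b.shape[1]]=b;o[290:290+c.shape[0],465:465+c.shape[1]]=c
save("crop1.png",o)
for cam in("scene","top"):
  for n in("pin_a_mid","pin_short_mid"):
    for r in arm.masks_of(n,cam):
        y,x=np.nonzero(r["pixels"]);P=np.c_[x,y].astype(float);m=P.mean(0)
        i=y<=y.min()+3; j=y>=y.max()-2
        print(cam,n,round(r["score"],2),m.round(1),len(x),x.min(),x.max(),y.min(),y.max(),"top",x[i].mean().round(1))
```

```text
scene pin_a_mid 0.89 [407.7 263.5] 514 400 416 236 292 top 410.9
scene pin_a_mid 0.72 [449.4 215.8] 404 442 457 191 241 top 453.3
scene pin_a_mid 0.54 [435.4 232.1] 373 428 443 213 251 top 438.5
scene pin_short_mid 0.76 [463.8 246.4] 205 458 470 235 258 top 465.9
top pin_a_mid 0.69 [231.2 281. ] 154 222 241 276 286 top 232.9
top pin_a_mid 0.54 [222.9 196.8] 141 214 232 190 204 top 217.8
top pin_a_mid 0.47 [219.4 237. ] 126 211 228 232 241 top 217.1
top pin_short_mid 0.41 [197.5 246. ] 117 190 205 242 250 top 196.8
```

View pics/crop1.png

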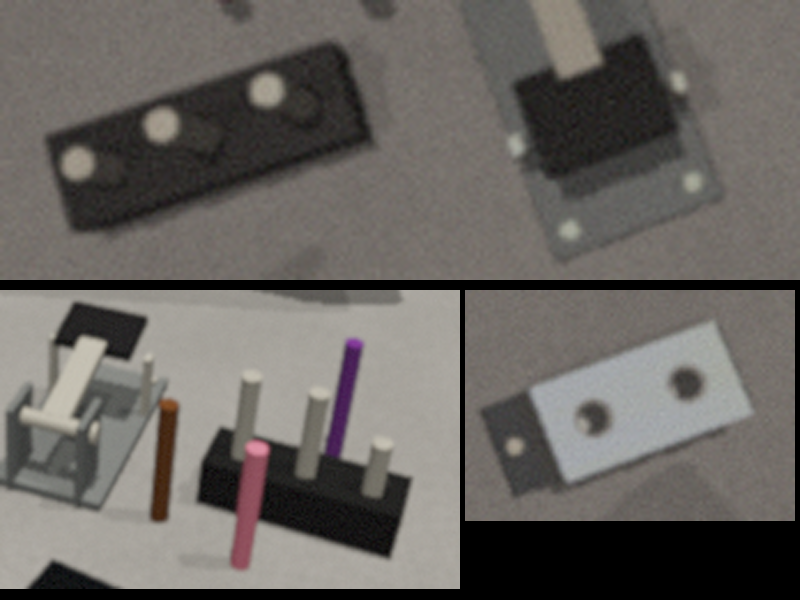

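The crops confirm it. The two taller bare-steel rods in the block are the long pins, with tops at top-view (241,227) and (215,236). The short one is at (194,245). The coloured rods stand on the bench.

Run:
```python
from h import *
np.set_printoptions(precision=4,suppress=True)
D={"pinC":((241.4,227.1),(408.5,206.9)),"pinM":((214.9,236.1),(438.1,214.7)),"short":((194.1,245.4),(465.5,235.9)),
"holeL":((433.2,232.9),(272.2,157.2)),"holeR":((461.7,222.6),(242.9,154.2)),"pad":((322.1,228.5),(343.7,184.4))}
Z=dict(pinC=.135,pinM=.135,short=.1,holeL=.07,holeR=.07,pad=.107)
for k,(a,b) in D.items():
    print(k,*tri("top",a,"scene",b),"topz",atz("top",a,Z[k])[:2],"scz",atz("scene",b,Z[k])[:2])
def I(px,py,ox,oy,f): return (px/f+ox,py/f+oy)
# block top corners, z .05
B=[(47,135),(338,42),(371,147),(80,232)]
P=[atz("top",I(x-1.5,y-1.5,175,205,4),.05)[:2] for x,y in B[:2]]+[atz("top",I(x-1.5,y-1.5,175,205,4),.03)[:2] for x,y in B[2:]]
print("block",np.array(P))
N=[(528,387),(714,320),(754,412),(568,484)]
P=np.array([atz("top",I(x-465-1.2,y-290-1.2,395,195,3.3),.07)[:2] for x,y in N]);print("nest",P,P.mean(0))
A=[(514,85),(642,35),(678,130),(553,180)]
P=np.array([atz("top",I(x-1.5,y-1.5,175,205,4),.107)[:2] for x,y in A]);print("pad",P,P.mean(0))
H=[(516,145),(679,82)]
P=np.array([atz("top",I(x-1.5,y-1.5,175,205,4),.081)[:2] for x,y in H]);print("tabs",P,P.mean(0))
```

```text
pinC [0.505  0.1953 0.1352] 0.0010297904324295952 topz [0.5048 0.1958] scz [0.5052 0.1948]
pinM [0.4869 0.2532 0.1343] 0.001198653905092063 topz [0.4866 0.2535] scz [0.4883 0.2532]
short [0.4694 0.3098 0.1008] 0.0002094601009120834 topz [0.4694 0.3102] scz [0.4685 0.3094]
holeL [ 0.4843 -0.2287  0.082 ] 0.005709855549421037 topz [ 0.487 -0.234] scz [ 0.4686 -0.2415]
holeR [ 0.5113 -0.303   0.0721] 0.0069907185791381315 topz [ 0.5092 -0.3008] scz [ 0.5098 -0.3099]
pad [0.4992 0.0212 0.1121] 0.0013008757273872157 topz [0.5    0.0208] scz [0.4923 0.0168]
block [[0.4893 0.3458]
 [0.5408 0.1718]
 [0.4789 0.1551]
 [0.432  0.3311]]
nest [[ 0.5086 -0.1906]
 [ 0.5526 -0.3234]
 [ 0.4873 -0.3459]
 [ 0.4406 -0.2143]] [ 0.4973 -0.2686]
pad [[ 0.5069  0.0631]
 [ 0.5333 -0.0092]
 [ 0.4796 -0.0277]
 [ 0.4536  0.0423]] [0.4934 0.0171]
tabs [[ 0.475   0.0642]
 [ 0.5089 -0.03  ]] [0.4919 0.0171]
```

Run:
```python
from h import *
np.set_printoptions(precision=4,suppress=True)
o,d=0,0
# decoy tops: scene crop /2.3+(300,170), top view guesses
S={"pink":((257,448),(218,192.5)),"purple":((354,344),(225.5,282.5)),"brown":((169,405),(257.5,191.5))}
for k,((x,y),t) in S.items():
    s=((x/2.3+300-.3),((y-290)/2.3+170-.3)); p,e=tri("top",t,"scene",s); print(k,p,e)
    for n,q in(("C",[.505,.1955]),("M",[.487,.2533])):
        v=p[:2]-q; print("  from",n,"along jaw",v@[.955,.297],"along row",v@[.297,-.955])
# lean: pin centre at block level in scene: crop base points
for k,(x,y),pt in(("C",(243,458),[.505,.1955]),("M",(307,477),[.487,.2533])):
    print(k,"base px",(x/2.3+300-.3,(y-290)/2.3+170-.3),"vertical would be",proj("scene",[*pt,.05]))
```

```text
pink [0.583  0.2512 0.1291] 0.0027859145377111855
  from C along jaw 0.09106701572561367 along row -0.030031383647587378
  from M along jaw 0.09109041572561367 along row 0.03051361635241264
purple [0.3864 0.2315 0.1274] 0.0015062998405213144
  from C along jaw -0.10253130285461401 along row -0.06960351540388728
  from M along jaw -0.102507902854614 along row -0.00905851540388725
brown [0.5831 0.1628 0.1289] 0.002229915935886833
  from C along jaw 0.0648466944863324 along row 0.05445184342966538
  from M along jaw 0.06487009448633242 along row 0.1149968434296654
C base px (405.3521739130435, 242.74347826086955) vertical would be [404.2045 239.9156]
M base px (433.17826086956524, 251.00434782608696) vertical would be [432.4256 247.6582]
```

Call:
move_arm:
  deltas:
    - [12, 38, 0, 0, 0, 7]
    - [12, 38, 0, 0, 0, 7]
    - [12, 38, 0, 0, 0, 7]
    - [12, 38, 0, 0, 0, 7]
    - [12, 38, 0, 0, 0, 7]
  claw: 60
  squeeze: 30

```text
t: 1.62
eef_pos: [0.3096, -0.4355, 0.4046]
ee_rot: [-3.141, -0.0, -2.146]
force: [1.1, 0.9, 0.2]
width: 0.0674
```

Call:
move_arm:
  deltas:
    - [12, 38, 0, 0, 0, 7]
    - [12, 38, 0, 0, 0, 7]
    - [12, 38, 0, 0, 0, 7]
    - [12, 38, 0, 0, 0, 7]
    - [12, 38, 0, 0, 0, 7]

```text
t: 2.03
eef_pos: [0.3695, -0.2454, 0.405]
ee_rot: [-3.14, -0.0, -1.535]
force: [2.1, -0.2, 0.4]
width: 0.067
```

Call:
move_arm:
  deltas:
    - [12, 40, 0, 0, 0, 3]
    - [12, 40, 0, 0, 0, 3]
    - [12, 40, 0, 0, 0, 3]
    - [12, 40, 0, 0, 0, 3]
    - [12, 40, 0, 0, 0, 3]

```text
t: 2.45
eef_pos: [0.4293, -0.0456, 0.4053]
ee_rot: [-3.14, -0.0, -1.276]
force: [0.2, -0.0, 0.2]
width: 0.0669
```

Call:
move_arm:
  deltas:
    - [12, 40, 0, 0, 0, 0]
    - [12, 40, 0, 0, 0, 0]
    - [12, 40, 0, 0, 0, 0]
    - [12, 40, -10, 0, 0, 0]
    - [12, 40, -10, 0, 0, 0]

```text
t: 2.87
eef_pos: [0.4888, 0.1521, 0.3859]
ee_rot: [-3.139, 0.001, -1.279]
force: [0.5, -0.2, 1.2]
width: 0.0671
```

Call:
move_arm:
  deltas:
    - [10, 30, 0, 0, 0, 0]
    - [5, 10, 0, 0, 0, 0]
    - [0, 0, 0, 0, 0, 0]
    - [0, 0, 0, 0, 0, 0]
    - [0, 0, 0, 0, 0, 0]

```text
t: 3.28
eef_pos: [0.5034, 0.189, 0.3853]
ee_rot: [3.141, -0.0, -1.28]
force: [0.8, -0.7, 0.2]
width: 0.067
```

```bash
python3 -c "
from h import *
s=arm.get_state();print(s['eef_pos'],s['ee_rot'],s['q'])"
```

```text
[0.50335955 0.18899383 0.38530111] [ 3.14131860e+00 -3.09824930e-05 -1.27967947e+00] [ 7.23902532e-01  1.47400081e-01 -3.19359600e-01 -9.71967433e-05
 -1.10429842e+00 -4.32741956e-01]
```

Call:
move_arm:
  deltas:
    - [2, 6, 0, 0, 0, 0.6]
    - [0, 0, -20, 0, 0, 0]
    - [0, 0, -25, 0, 0, 0]
    - [0, 0, -25, 0, 0, 0]
    - [0, 0, -20, 0, 0, 0]

```text
t: 3.7
eef_pos: [0.5053, 0.1948, 0.2944]
ee_rot: [-3.141, 0.0, -1.27]
force: [0.2, 0.1, -1.0]
width: 0.0671
```

Call:
move_arm:
  deltas:
    - [0, 0, -15, 0, 0, 0]
    - [0, 0, -6, 0, 0, 0]
    - [0, 0, 0, 0, 0, 0]
    - [0, 0, 0, 0, 0, 0]
    - [0, 0, 0, 0, 0, 0]

```text
t: 4.12
eef_pos: [0.5061, 0.1959, 0.2756]
ee_rot: [-3.14, 0.001, -1.269]
force: [-0.7, -0.0, 0.1]
width: 0.0672
```

Call:
move_arm:
  deltas:
    - [0, 0, 0, 0, 0, 0]
    - [0, 0, 0, 0, 0, 0]
    - [0, 0, 0, 0, 0, 0]
    - [0, 0, 0, 0, 0, 0]
    - [0, 0, 0, 0, 0, 0]
  claw: 255
  squeeze: 35

```text
t: 4.53
eef_pos: [0.5057, 0.1958, 0.2745]
ee_rot: [-3.141, 0.0, -1.269]
force: [0.0, -0.3, 0.2]
width: 0.0395
```

Call:
move_arm:
  deltas:
    - [0, 0, 0, 0, 0, 0]
    - [0, 0, 0, 0, 0, 0]
    - [0, 0, 0, 0, 0, 0]
    - [0, 0, 0, 0, 0, 0]
    - [0, 0, 0, 0, 0, 0]

```text
t: 4.95
eef_pos: [0.5057, 0.1958, 0.2742]
ee_rot: [-3.142, 0.0, -1.269]
force: [0.3, -0.0, -0.5]
width: 0.0175
```

Call:
move_arm:
  deltas:
    - [0, 0, 5, 0, 0, 0]
    - [0, 0, 15, 0, 0, 0]
    - [0, 0, 25, 0, 0, 0]
    - [0, 0, 30, 0, 0, 0]
    - [0, 0, 30, 0, 0, 0]

```text
t: 5.37
eef_pos: [0.5052, 0.1955, 0.38]
ee_rot: [3.139, -0.001, -1.269]
force: [0.4, 1.3, -1.5]
width: 0.0175
```

Call:
move_arm:
  deltas:
    - [0, 0, 25, 0, 0, 0]
    - [0, 0, 15, 0, 0, 0]
    - [0, -15, 0, 0, 0, 0]
    - [0, -30, 0, 0, 0, 0]
    - [0, -35, 0, 0, 0, 0]

```text
t: 5.78
eef_pos: [0.5051, 0.1155, 0.4187]
ee_rot: [3.141, 0.0, -1.267]
force: [0.2, -0.2, -2.5]
width: 0.0174
```

Call:
move_arm:
  deltas:
    - [0, -35, 0, 0, 0, 0]
    - [0, -35, 0, 0, 0, 0]
    - [0, -35, 0, 0, 0, 0]
    - [0, -35, 0, 0, 0, 0]
    - [0, -35, 0, 0, 0, 0]

```text
t: 6.2
eef_pos: [0.5046, -0.0612, 0.4186]
ee_rot: [3.14, 0.001, -1.269]
force: [1.3, -0.5, -1.2]
width: 0.0172
```

Call:
move_arm:
  deltas:
    - [-4, -35, 0, 0, 0, 0]
    - [-4, -35, 0, 0, 0, 0]
    - [-4, -35, 0, 0, 0, 0]
    - [-4, -35, 0, 0, 0, 0]
    - [-2, -25, 0, 0, 0, 0]

```text
t: 6.62
eef_pos: [0.4862, -0.2268, 0.4185]
ee_rot: [3.14, 0.001, -1.27]
force: [0.8, 0.7, -1.4]
width: 0.0175
```

Call:
move_arm:
  deltas:
    - [0, -10, -10, 0, 0, 0]
    - [0, 0, -20, 0, 0, 0]
    - [0, 0, -15, 0, 0, 0]
    - [0, 0, -5, 0, 0, 0]
    - [0, 0, 0, 0, 0, 0]

```text
t: 7.03
eef_pos: [0.4868, -0.2341, 0.3672]
ee_rot: [3.138, 0.002, -1.269]
force: [-0.5, 0.5, -2.6]
width: 0.0177
```

Run:
```python
from h import *
s=arm.get_state();print(s['eef_pos'],s['ee_rot'],s['width'],s['force'])
t=arm.grab_frame("top");c=arm.grab_frame("scene")
a=cv2.resize(t[185:275,385:495],None,fx=3.5,fy=3.5,interpolation=2)
b=cv2.resize(c[60:200,210:310],None,fx=4,fy=4,interpolation=2)
o=np.zeros((560,790,3),np.uint8);o[:a.shape[0],:a.shape[1]]=a;o[:b.shape[0],390:390+b.shape[1]]=b
save("ins1.png",o)
```

```text
[ 0.48681798 -0.23408213  0.36719516] [ 3.13792010e+00  2.07352204e-03 -1.26915694e+00] 0.01769543137186364 [-0.47853919  0.48944602 -2.57599857]
```

View pics/ins1.png

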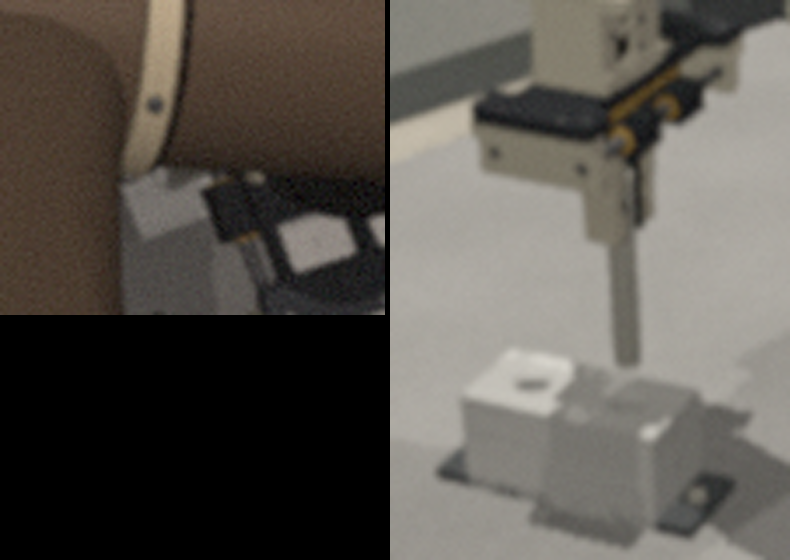

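Run:
```python
from h import *
print("pin bottom",proj("scene",[.4868,-.2341,.098]),"at tip",proj("scene",[.4868,-.2341,.189]))
for p in([.487,-.2342,.07],[.5092,-.301,.07]): print(proj("scene",p),p)
print(atz("scene",(272.1,157.9),.07),atz("scene",(245.4,155.4),.07))
```

```text
pin bottom [268.71282285 151.10424741] at tip [267.20680757 118.34828043]
[269.06985044 160.68164263] [0.487, -0.2342, 0.07]
[245.3459125 155.2274866] [0.5092, -0.301, 0.07]
[ 0.47139188 -0.23900703  0.07      ] [ 0.50973    -0.30019391  0.07      ]
```

Call:
move_arm:
  deltas:
    - [0, -0.5, -10, 0, 0, 0]
    - [0, 0, -10, 0, 0, 0]
    - [0, 0, -8, 0, 0, 0]
    - [0, 0, -6, 0, 0, 0]
    - [0, 0, -6, 0, 0, 0]

```text
t: 7.55
eef_pos: [0.4875, -0.2346, 0.3283]
ee_rot: [3.141, 0.0, -1.269]
force: [-0.3, 0.5, -2.7]
width: 0.0175
```

Call:
move_arm:
  deltas:
    - [0, 0, -4, 0, 0, 0]
    - [0, 0, -4, 0, 0, 0]
    - [0, 0, 0, 0, 0, 0]
    - [0, 0, 0, 0, 0, 0]
    - [0, 0, 0, 0, 0, 0]

```text
t: 7.97
eef_pos: [0.4878, -0.2348, 0.3215]
ee_rot: [-3.141, -0.0, -1.269]
force: [-0.7, 0.4, -1.5]
width: 0.0173
```

Call:
move_arm:
  deltas:
    - [0, 0, -8, 0, 0, 0]
    - [0, 0, -8, 0, 0, 0]
    - [0, 0, -8, 0, 0, 0]
    - [0, 0, -6, 0, 0, 0]
    - [0, 0, -5, 0, 0, 0]

```text
t: 8.38
eef_pos: [0.4875, -0.2347, 0.285]
ee_rot: [3.141, 0.001, -1.269]
force: [0.2, -1.0, -2.7]
width: 0.0173
```

Call:
move_arm:
  deltas:
    - [0, 0, -3, 0, 0, 0]
    - [0, 0, -2, 0, 0, 0]
    - [0, 0, 0, 0, 0, 0]
    - [0, 0, 0, 0, 0, 0]
    - [0, 0, 0, 0, 0, 0]

```text
t: 8.8
eef_pos: [0.4879, -0.2348, 0.2816]
ee_rot: [-3.141, -0.0, -1.269]
force: [0.1, -0.6, -1.9]
width: 0.0172
```

Call:
move_arm:
  deltas:
    - [0, 0, -1, 0, 0, 0]
    - [0, 0, 0, 0, 0, 0]
    - [0, 0, 0, 0, 0, 0]
    - [0, 0, 0, 0, 0, 0]
    - [0, 0, 0, 0, 0, 0]
  claw: 60

```text
t: 9.22
eef_pos: [0.4878, -0.2348, 0.2805]
ee_rot: [-3.141, -0.0, -1.269]
force: [-0.0, -0.2, -0.7]
width: 0.0453
```

Call:
move_arm:
  deltas:
    - [0, 0, 0, 0, 0, 0]
    - [0, 0, 10, 0, 0, 0]
    - [0, 0, 20, 0, 0, 0]
    - [0, 0, 30, 0, 0, 0]
    - [0, 0, 30, 0, 0, 0]

```text
t: 9.63
eef_pos: [0.4873, -0.2347, 0.3715]
ee_rot: [3.14, 0.0, -1.269]
force: [0.7, -1.2, 0.9]
width: 0.0664
```

Call:
move_arm:
  deltas:
    - [0, 0, 20, 0, 0, 0]
    - [0, 20, 0, 0, 0, 0]
    - [0, 35, 0, 0, 0, 0]
    - [0, 40, 0, 0, 0, 0]
    - [0, 40, 0, 0, 0, 0]

```text
t: 10.05
eef_pos: [0.4872, -0.0988, 0.3913]
ee_rot: [-3.14, -0.0, -1.271]
force: [1.2, 0.6, -1.0]
width: 0.0668
```

Call:
move_arm:
  deltas:
    - [0, 40, 0, 0, 0, 0]
    - [0, 40, 0, 0, 0, 0]
    - [0, 40, 0, 0, 0, 0]
    - [0, 40, 0, 0, 0, 0]
    - [0, 40, 0, 0, 0, 0]

```text
t: 10.47
eef_pos: [0.4871, 0.1021, 0.3915]
ee_rot: [-3.14, 0.0, -1.268]
force: [1.9, -0.2, 0.2]
width: 0.0669
```

Call:
move_arm:
  deltas:
    - [0, 40, 0, 0, 0, 0]
    - [0, 40, 0, 0, 0, 0]
    - [0, 40, 0, 0, 0, 0]
    - [0, 25, 0, 0, 0, 0]
    - [0, 8, 0, 0, 0, 0]

```text
t: 10.88
eef_pos: [0.4875, 0.2568, 0.3909]
ee_rot: [-3.141, 0.0, -1.266]
force: [0.5, 0.2, 0.2]
width: 0.0668
```

Run:
```python
from h import *
s=arm.get_state();print(s['eef_pos'],s['ee_rot'],s['width'],s['force'])
c=arm.grab_frame("scene")
a=cv2.resize(c[110:210,200:310],None,fx=3.5,fy=3.5,interpolation=2)
b=cv2.resize(c[90:290,380:480],None,fx=2.9,fy=2.9,interpolation=2)
o=np.zeros((580,700,3),np.uint8);o[:a.shape[0],:a.shape[1]]=a;o[:b.shape[0],390:390+b.shape[1]]=b
save("mid.png",o)
print("expected top of pin in nest",proj("scene",[.4875,-.2347,.14]))
```

```text
[0.48753132 0.25681982 0.39090032] [-3.14062245e+00  3.21634149e-04 -1.26585519e+00] 0.06681231159796162 [0.51884064 0.22921878 0.23414806]
expected top of pin in nest [267.66531532 136.3338935 ]
```

View pics/mid.png

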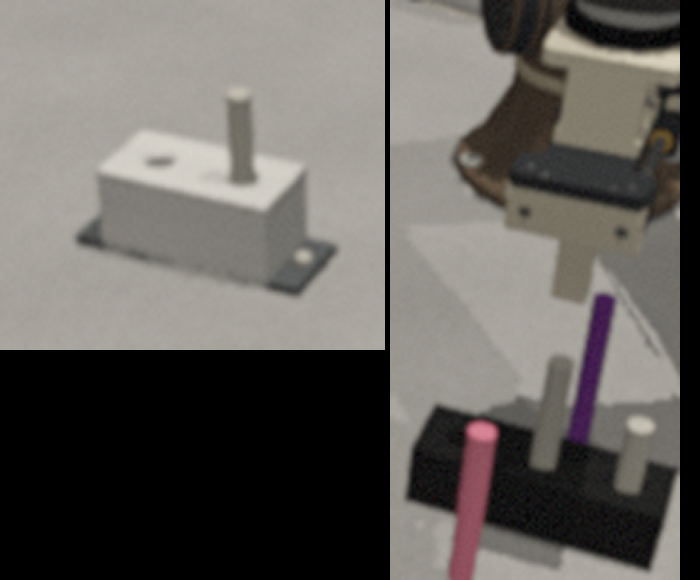

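The first pin is in the nest, with its top at scene (268,136). That matches the projected fully-down position of (267.7,136.3). The gripper is above the second long pin.

Call:
move_arm:
  deltas:
    - [0, -3.5, 0, 0, 0, 0]
    - [0, 0, -20, 0, 0, 0]
    - [0, 0, -25, 0, 0, 0]
    - [0, 0, -25, 0, 0, 0]
    - [0, 0, -20, 0, 0, 0]

```text
t: 11.35
eef_pos: [0.4874, 0.2478, 0.2994]
ee_rot: [3.141, 0.0, -1.27]
force: [-0.7, -0.2, 0.4]
width: 0.0666
```

Call:
move_arm:
  deltas:
    - [0, 0, -17, 0, 0, 0]
    - [0, 0, -9, 0, 0, 0]
    - [0, 0, 0, 0, 0, 0]
    - [0, 0, 0, 0, 0, 0]
    - [0, 0, 0, 0, 0, 0]

```text
t: 11.77
eef_pos: [0.4882, 0.2496, 0.2756]
ee_rot: [-3.14, 0.001, -1.269]
force: [-0.7, 0.1, 0.2]
width: 0.0671
```

Call:
move_arm:
  deltas:
    - [0, 0, 0, 0, 0, 0]
    - [0, 0, 0, 0, 0, 0]
    - [0, 0, 0, 0, 0, 0]
    - [0, 0, 0, 0, 0, 0]
    - [0, 0, 0, 0, 0, 0]
  claw: 255
  squeeze: 35

```text
t: 12.18
eef_pos: [0.4876, 0.2498, 0.2745]
ee_rot: [-3.141, 0.0, -1.269]
force: [-0.1, -0.7, 0.5]
width: 0.0393
```

Call:
move_arm:
  deltas:
    - [0, 0, 0, 0, 0, 0]
    - [0, 0, 0, 0, 0, 0]
    - [0, 0, 0, 0, 0, 0]
    - [0, 0, 0, 0, 0, 0]
    - [0, 0, 0, 0, 0, 0]

```text
t: 12.6
eef_pos: [0.4876, 0.2498, 0.2742]
ee_rot: [3.141, -0.0, -1.269]
force: [0.1, 0.2, 0.8]
width: 0.0173
```

Call:
move_arm:
  deltas:
    - [0, 0, 5, 0, 0, 0]
    - [0, 0, 15, 0, 0, 0]
    - [0, 0, 25, 0, 0, 0]
    - [0, 0, 30, 0, 0, 0]
    - [0, 0, 30, 0, 0, 0]

```text
t: 13.02
eef_pos: [0.4873, 0.2494, 0.38]
ee_rot: [3.14, -0.001, -1.269]
force: [0.6, 0.2, -1.6]
width: 0.0173
```

Call:
move_arm:
  deltas:
    - [0, 0, 25, 0, 0, 0]
    - [0, 0, 20, 0, 0, 0]
    - [0, 0, 10, 0, 0, 0]
    - [0, -20, 0, 0, 0, 0]
    - [0, -34, 0, 0, 0, 0]

```text
t: 13.43
eef_pos: [0.4877, 0.1971, 0.4341]
ee_rot: [-3.141, 0.001, -1.266]
force: [0.7, -2.1, -3.1]
width: 0.0177
```

Call:
move_arm:
  deltas:
    - [0, -40, 0, 0, 0, 0]
    - [0, -40, 0, 0, 0, 0]
    - [0, -40, 0, 0, 0, 0]
    - [0, -40, 0, 0, 0, 0]
    - [0, -40, 0, 0, 0, 0]

```text
t: 13.85
eef_pos: [0.4868, -0.006, 0.4337]
ee_rot: [3.141, 0.0, -1.268]
force: [1.4, -0.9, -2.3]
width: 0.0176
```

Call:
move_arm:
  deltas:
    - [4, -40, 0, 0, 0, 0]
    - [4, -40, 0, 0, 0, 0]
    - [4, -40, 0, 0, 0, 0]
    - [4, -40, 0, 0, 0, 0]
    - [4, -40, 0, 0, 0, 0]

```text
t: 14.27
eef_pos: [0.5071, -0.2062, 0.4335]
ee_rot: [3.141, 0.001, -1.269]
force: [1.8, 1.0, -2.1]
width: 0.0175
```

Call:
move_arm:
  deltas:
    - [2, -40, 0, 0, 0, 0]
    - [0, -35, 0, 0, 0, 0]
    - [0, -25, 0, 0, 0, 0]
    - [0, 0, -20, 0, 0, 0]
    - [0, 0, -25, 0, 0, 0]

```text
t: 14.68
eef_pos: [0.5096, -0.3062, 0.3892]
ee_rot: [-3.14, -0.001, -1.272]
force: [-0.1, 0.4, -3.7]
width: 0.0173
```

Call:
move_arm:
  deltas:
    - [0, 0, -15, 0, 0, 0]
    - [0, 0, -7, 0, 0, 0]
    - [0, 0, 0, 0, 0, 0]
    - [0, 0, 0, 0, 0, 0]
    - [0, 0, 0, 0, 0, 0]

```text
t: 15.1
eef_pos: [0.5101, -0.3042, 0.3684]
ee_rot: [-3.14, -0.001, -1.268]
force: [0.4, 1.0, -2.3]
width: 0.0174
```

Run:
```python
from h import *
s=arm.get_state();print(s['eef_pos'],s['ee_rot'],s['width'],s['force'])
c=arm.grab_frame("scene")
save("ins2.png",c[60:200,190:310],4)
e=s['eef_pos']
for o in(-.001,.0033),(0,0): print("bottom",proj("scene",[e[0]+o[0],e[1]+o[1],e[2]-.269]),"below tip",proj("scene",[e[0]+o[0],e[1]+o[1],e[2]-.18]))
```

```text
[ 0.5101247  -0.30424136  0.36842528] [-3.14043070e+00 -1.14208421e-03 -1.26823245e+00] 0.01737293166340394 [ 0.35458052  0.97328682 -2.31456929]
bottom [244.62837179 145.27663767] below tip [242.22783186 113.60055298]
bottom [243.49175597 145.00462385] below tip [241.04847193 113.34775718]
```

View pics/ins2.png

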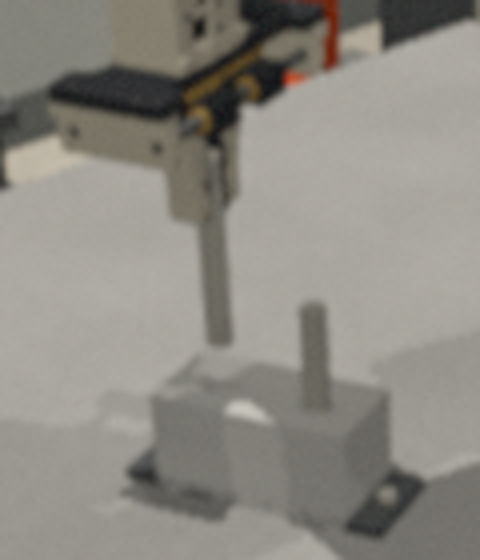

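The second pin's bottom end is at scene (244.5,145), in line with the hole as projected. I'll insert it now.

Call:
move_arm:
  deltas:
    - [0, 0, -10, 0, 0, 0]
    - [0, 0, -10, 0, 0, 0]
    - [0, 0, -8, 0, 0, 0]
    - [0, 0, -6, 0, 0, 0]
    - [0, 0, -6, 0, 0, 0]

```text
t: 15.57
eef_pos: [0.5095, -0.3042, 0.3261]
ee_rot: [3.141, 0.001, -1.269]
force: [0.6, -0.4, -1.8]
width: 0.0174
```

Call:
move_arm:
  deltas:
    - [0, 0, -4, 0, 0, 0]
    - [0, 0, -4, 0, 0, 0]
    - [0, 0, 0, 0, 0, 0]
    - [0, 0, 0, 0, 0, 0]
    - [0, 0, 0, 0, 0, 0]

```text
t: 15.98
eef_pos: [0.5098, -0.3043, 0.3196]
ee_rot: [-3.141, -0.0, -1.269]
force: [-0.1, -0.2, -2.2]
width: 0.0174
```

Call:
move_arm:
  deltas:
    - [0, 0, -8, 0, 0, 0]
    - [0, 0, -8, 0, 0, 0]
    - [0, 0, -8, 0, 0, 0]
    - [0, 0, -6, 0, 0, 0]
    - [0, 0, -4, 0, 0, 0]

```text
t: 16.4
eef_pos: [0.5093, -0.3041, 0.2838]
ee_rot: [3.14, 0.001, -1.269]
force: [0.6, 0.7, -2.7]
width: 0.0173
```

Call:
move_arm:
  deltas:
    - [0, 0, -3, 0, 0, 0]
    - [0, 0, -2, 0, 0, 0]
    - [0, 0, 0, 0, 0, 0]
    - [0, 0, 0, 0, 0, 0]
    - [0, 0, 0, 0, 0, 0]

```text
t: 16.82
eef_pos: [0.5098, -0.3043, 0.2806]
ee_rot: [-3.141, -0.0, -1.269]
force: [-0.4, 0.3, -2.2]
width: 0.0172
```

Call:
move_arm:
  deltas:
    - [0, 0, 0, 0, 0, 0]
    - [0, 0, 0, 0, 0, 0]
    - [0, 0, 0, 0, 0, 0]
    - [0, 0, 0, 0, 0, 0]
    - [0, 0, 0, 0, 0, 0]
  claw: 60

```text
t: 17.23
eef_pos: [0.5097, -0.3043, 0.2805]
ee_rot: [-3.141, -0.0, -1.269]
force: [0.0, 0.3, -0.3]
width: 0.0444
```

Call:
move_arm:
  deltas:
    - [0, 0, 0, 0, 0, 0]
    - [0, 0, 10, 0, 0, 0]
    - [0, 0, 20, 0, 0, 0]
    - [0, 0, 30, 0, 0, 0]
    - [0, 0, 30, 0, 0, 0]

```text
t: 17.65
eef_pos: [0.5094, -0.3042, 0.3715]
ee_rot: [3.14, 0.001, -1.269]
force: [0.9, -0.2, -0.7]
width: 0.0666
```

Call:
move_arm:
  deltas:
    - [0, 0, 20, 0, 0, 0]
    - [0, 20, 0, 0, 0, 0]
    - [0, 35, 0, 0, 0, 0]
    - [0, 40, 0, 0, 0, 0]
    - [0, 40, 0, 0, 0, 0]

```text
t: 18.07
eef_pos: [0.5092, -0.1683, 0.3911]
ee_rot: [-3.141, -0.0, -1.27]
force: [0.7, 0.5, 0.4]
width: 0.0674
```

Call:
move_arm:
  deltas:
    - [-3, 40, 0, 0, 0, 0]
    - [-3, 40, 0, 0, 0, 0]
    - [-3, 40, 0, 0, 0, 0]
    - [-3, 40, 0, 0, 0, 0]
    - [-3, 20, 0, 0, 0, 0]
  claw: 255

```text
t: 18.48
eef_pos: [0.4942, 0.0138, 0.3915]
ee_rot: [-3.14, 0.0, -1.267]
force: [0.6, -0.1, -0.3]
width: 0.0394
```

Call:
move_arm:
  deltas:
    - [0, 6, 0, 0, 0, 0]
    - [0, 0, 0, 0, 0, 0]
    - [0, 0, 0, 0, 0, 0]
    - [0, 0, 0, 0, 0, 0]
    - [0, 0, 0, 0, 0, 0]

```text
t: 18.9
eef_pos: [0.4947, 0.0157, 0.3903]
ee_rot: [3.141, -0.0, -1.27]
force: [0.1, 0.0, 0.7]
width: 0.0061
```

Run:
```python
from h import *
s=arm.get_state();print(s['eef_pos'],s['ee_rot'],s['width'],s['force'])
c=arm.grab_frame("scene")
save("after.png",c[80:280,200:480],2.8)
for p in([.4875,-.2347,.14],[.509,-.301,.14],[.493,.017,.107],[.493,.017,.081]):print(proj("scene",p))
```

```text
[0.49473799 0.01570647 0.39031854] [ 3.14147102e+00 -8.62115064e-05 -1.27033904e+00] 0.006077486719272552 [0.05970237 0.00918307 0.73182511]
[267.66531532 136.3338935 ]
[243.578468   131.11768158]
[343.59252698 184.55872767]
[343.10774308 194.14729153]
```

View pics/after.png

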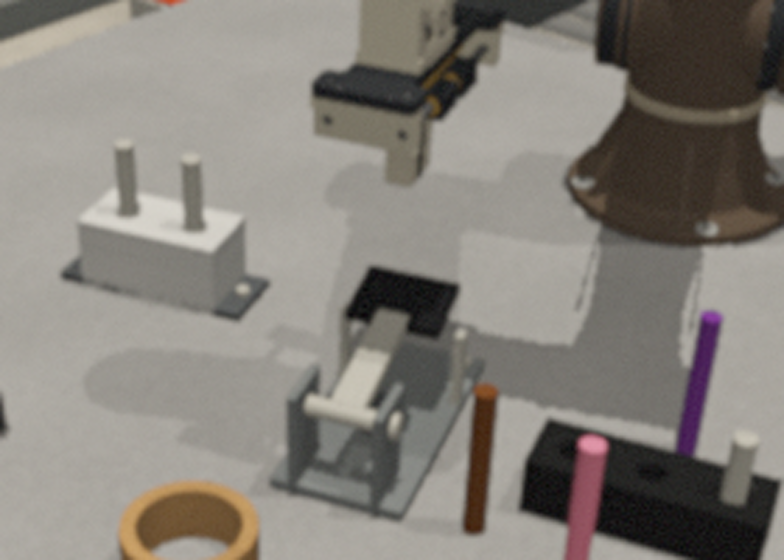

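Both pins are down. Their tops are at scene (268,137) and (244,132), and the fully-down projections are (267.7,136.3) and (243.6,131.1). Next I'll press the paddle.

Call:
move_arm:
  deltas:
    - [-5, -1, -15, 0, 0, 0]
    - [-4, 0, -20, 0, 0, 0]
    - [0, 0, -25, 0, 0, 0]
    - [0, 0, -15, 0, 0, 0]
    - [0, 0, -10, 0, 0, 0]

```text
t: 19.37
eef_pos: [0.4852, 0.0147, 0.3035]
ee_rot: [3.139, -0.0, -1.27]
force: [-0.7, -0.2, 1.3]
width: 0.0005
```

Call:
move_arm:
  deltas:
    - [0, 0, -4, 0, 0, 0]
    - [0, 0, -4, 0, 0, 0]
    - [0, 0, -3, 0, 0, 0]
    - [0, 0, -3, 0, 0, 0]
    - [0, 0, -3, 0, 0, 0]

```text
t: 19.78
eef_pos: [0.4859, 0.0158, 0.2887]
ee_rot: [-3.14, -0.0, -1.269]
force: [-1.3, -0.2, 4.8]
width: 0.0007
```

Call:
move_arm:
  deltas:
    - [0, 0, -3, 0, 0, 0]
    - [0, 0, -2, 0, 0, 0]
    - [0, 0, -2, 0, 0, 0]
    - [0, 0, 0, 0, 0, 0]
    - [0, 0, 0, 0, 0, 0]

```text
t: 20.2
eef_pos: [0.4855, 0.0157, 0.2813]
ee_rot: [3.141, -0.0, -1.269]
force: [-2.2, -0.8, 4.9]
width: 0.0005
```

Call:
move_arm:
  deltas:
    - [0, 0, -3, 0, 0, 0]
    - [0, 0, -3, 0, 0, 0]
    - [0, 0, -3, 0, 0, 0]
    - [0, 0, -2, 0, 0, 0]
    - [0, 0, 0, 0, 0, 0]

```text
t: 20.62
eef_pos: [0.4853, 0.0156, 0.27]
ee_rot: [3.14, -0.0, -1.269]
force: [-3.4, -1.0, 5.9]
width: 0.0003
```

Call:
move_arm:
  deltas:
    - [0, 0, -2, 0, 0, 0]
    - [0, 0, -2, 0, 0, 0]
    - [0, 0, -2, 0, 0, 0]
    - [0, 0, -2, 0, 0, 0]
    - [0, 0, 0, 0, 0, 0]

```text
t: 21.03
eef_pos: [0.485, 0.0155, 0.262]
ee_rot: [3.14, -0.0, -1.269]
force: [-6.0, -1.4, 7.0]
width: 0.0003
```

Call:
move_arm:
  deltas:
    - [0, 0, -2, 0, 0, 0]
    - [0, 0, -1, 0, 0, 0]
    - [0, 0, 0, 0, 0, 0]
    - [0, 0, 0, 0, 0, 0]
    - [0, 0, 0, 0, 0, 0]

```text
t: 21.45
eef_pos: [0.4851, 0.0155, 0.2593]
ee_rot: [3.14, -0.0, -1.269]
force: [-5.4, -2.0, 7.7]
width: 0.0001
```

Call:
move_arm:
  deltas:
    - [0, 0, 0, 0, 0, 0]
    - [0, 0, 0, 0, 0, 0]
    - [0, 0, 0, 0, 0, 0]
    - [0, 0, 0, 0, 0, 0]
    - [0, 0, 0, 0, 0, 0]

```text
t: 21.87
eef_pos: [0.4851, 0.0155, 0.2593]
ee_rot: [3.14, -0.0, -1.269]
force: [-4.5, -1.7, 8.3]
width: 0.0002
```

Run:
```python
from h import *
s=arm.get_state();print(s['eef_pos'],s['ee_rot'],s['force'])
c=arm.grab_frame("scene")
a=cv2.resize(c[150:260,290:390],None,fx=4.5,fy=4.5,interpolation=2)
b=cv2.resize(c[110:210,215:290],None,fx=4,fy=4,interpolation=2)
o=np.zeros((500,760,3),np.uint8);o[:a.shape[0],:a.shape[1]]=a;o[:b.shape[0],455:455+b.shape[1]]=b
save("press.png",o)
# level paddle corners in stand frame: expected px
C=np.array([.492,.0171]);X=np.array([.941,.339]);Y=np.array([-.339,.941])
for z0 in(0,):
  for a_ in(-.06,0,.06):
    print(a_,[((proj("scene",[*(C+X*(.13-(.13+u)*np.cos(a_))+Y*v),.075+(.13+u)*np.sin(a_)+.006])-[290,150])*4.5).round().tolist() for u in(.03,-.03) for v in(-.04,.04)])
```

```text
[0.48507654 0.01545867 0.25933346] [ 3.14008691e+00 -1.13468830e-04 -1.26901459e+00] [-4.49772762 -1.74281194  8.31141027]
-0.06 [[187.0, 169.0], [332.0, 201.0], [146.0, 221.0], [296.0, 256.0]]
0 [[187.0, 153.0], [333.0, 185.0], [146.0, 211.0], [297.0, 246.0]]
0.06 [[188.0, 138.0], [334.0, 170.0], [146.0, 201.0], [297.0, 236.0]]
```

View pics/press.png

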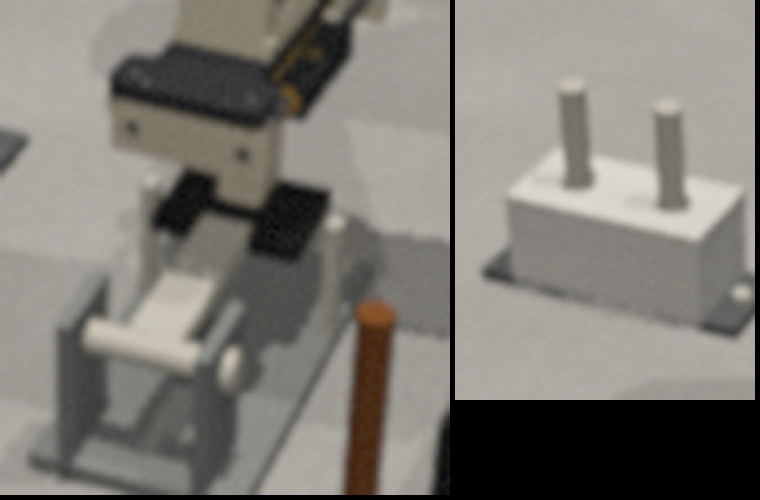

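The paddle's far corner is at crop (330,188), and a level paddle would put it at (333,185). Its top is flush with the tabs. The force is 8.3 N, as expected at mid-stroke. Both pins are still down, so I'm handing in.

```bash
python3 -c "
from station import arm
print(arm.get_state()['force'],arm.job_done())"
```

```text
the job is handed in; nothing more can be done
[-5.70167476 -0.0880276   7.6778582 ] None
```

I put both long steel pins fully down in the nest, one in each hole, and let them go. I then pressed the paddle to level and handed the job in while still holding it there, at about 22 s; `job_done()` gives no verdict.

- **Pins:** in the scene picture, both pin tops were within about 1 pixel of where fully-down pins should appear. They were still standing there in the last picture before hand-in.
- **Paddle:** it looked level and flush with the steel tabs. The fingertips were about 81 mm above the bench, and the upward force was 7.7–8.3 N, matching the expected 8 N. About 5 N of sideways force also showed during the press, most likely friction on the paddle.
- **Left alone:** in the last wide picture, taken before the press, the short pin stood in its hole and the coloured look-alike rods were still standing. I steered clear of the bin, tape and scanner but made no final measurement of the short pin or of those three.
- **Disagreements:**
  - The network's scene-camera points for the nest holes were 6–7 mm off the top view. I used the top-view positions instead; one hole then checked out within 1 mm in the scene picture, and the other fitted the 70 mm spacing.
  - I gripped the second pin about 3.5 mm off the pad centre and corrected for that when placing it.

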